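# Complete the checking kit without doubling anything

## Robot

A 6-joint arm with a two-finger parallel gripper is mounted at the origin on a cart in front of the work surface, level with it; the furniture and walls round the work are solid. World frame = base frame: x ahead of the robot, y to its left, z up, the work surface at z = 0. Lengths are in m, angles in rad, forces in N, time in s.
With the tool pointing down it reaches from about 0.35 to 0.975 m from the base axis. Payload 4.9 kg.
Tool frame: the origin (TCP) lies midway between the tips of the shut fingers; the grasp point (between the pads) lies 19 mm behind it; z points along the fingers, y is the line along which they close (so a half turn about z gives the same grasp; the last joint's range is limited). The gripper opens to 85 mm and grips with 20 to 120 N. Pads are 22 mm wide; open, the fingers measure 114 mm over their backs; the gripper's body (76 mm by 85 mm) begins 54 mm behind the grasp point. The pads swing forward as they close: fully open they stand 13 mm farther back than shut.
Start: joints at [-1.254, 0.053, 1.613, -0, 1.476, -0.119], TCP at [0.264, -0.567, 0.231] pointing down, gripper open.
Joint ranges: [-3.01, 3.01], [-1.01, 2.22], [0.06, 2.58], [-1.02, 4.17], [0.09, 2.62], [-3.14, 3.14]. Speed limits (rad/s): [2.57, 2.57, 3.14, 3.14, 3.14, 3.14].

## Interface

Orientations are given as a rotation vector (axis times angle).
In Python, from station import ctrl gives the robot as it stands.
- The arm moves only by the shell command python3 -m handwheel 'ROWS' [FORCE]. ROWS is JSON, a list of rows, each an object with "gripper": the gripper command: -1 is fully open, 1 is shut, values between are in proportion; "offset": the shift along the tool's x, y, z in mm, a list of three; "rotation": the turn, a rotation vector about the tool's x, y, z in rad, a list of three. A call has exactly 8 rows; each row is the pose to reach, as a shift and turn from the pose commanded when the call began, along the tool's axes at that moment; what a row does not reach only later rows make up. A row lasts 1/8 s, in which the tool goes at most 62.5 mm and 10.7 degrees, less where a joint would pass 70% of its speed; a pose out of reach is approached as far as the arm can. A call with a gripper value outside its range is refused whole. The fingers move at their own pace and stop on an object; FORCE is the grip in N (left out, the last holds). Time passes only in rows, so rows that repeat a pose let the fingers close, or fill a call up. It gives the time, the measured TCP pose, the force, the opening and the grip force at its end, in the units of the state.
- ctrl.get_obs(): the state, without advancing time (a new reading comes with each control period).
- ctrl.get_image(name): name is "scene" or "top" or "wrist"; returns a dict with "image" (400x640x3 uint8, red, green, blue), "fovy" (degrees; the focal length in pixels is half the picture's height over the tangent of half this angle, whatever the lens; pixels are square), "cx", "cy" (the principal point, pixels), "xyz" and "attitude" of the camera in the world. Camera axes: x right, y up, looking along -z (the intrinsics and any distortion apply to the point x, -y, -z); pixel columns grow to the right and rows downward; lengths in m; the calibration is good to about 2 mm. A picture is of the moment at which its call begins. There is no depth.
- ctrl.finish_job(): hands the job in; it is judged then, once.
The state is a dict: "t": time; "q": joint angles; "dq": joint speeds; "effort": joint torques, N m; "tool_pos": TCP position; "tool_rot": TCP orientation; "contact_force": force on the tool from outside, world axes, zero at the start; "wrist_torque": the same for the moment, N m; "opening": finger opening in m; "grip_force": force on a finger pad.
Only numpy, scipy, OpenCV 4.12 (cv2) and the standard library are available. Lean on these libraries where they do the work, as an engineer would, in place of code of your own. Each camera call takes 0.05 s, during which the arm holds its last target. There are 200 camera calls.

## Task

Complete the checking kit in the blue three-bay tray: it must hold exactly one black torch, one aluminium step block and one yellow plug, one to a bay. One of them is in the tray already and stays where it is, so take only the two missing kinds from the green mat, and leave the spares on the mat. Lay each part flat in an empty bay, the way up it lies now, setting it down gently rather than dropping it, and do not disturb the bottle, setting ring and marker lying about.

Things in the scene. Friction and masses are not known exactly. Their poses are not given: they have to be found in the camera images.
- kit_tray: blue shallow tray, screwed down, 160 (x) by 262 mm (y), three bays along y, each 150 (x) by 82 mm (y), centres 86 mm apart. Origin: centre of underside. Floor 4 mm thick; dividers and side walls rise 8 mm above the floor (fingertips 10 mm above the floor clear them), end walls at +-x 20 mm. At the start one bay holds a torch or a step block, two are empty (a flat grey dot on each floor)
- bay_left (a point): centre of the floor of the tray's bay at +y; its axes are those of the tray (x along the bay), z up from the floor
- bay_middle (a point): centre of the floor of the tray's middle bay, same axes
- bay_right (a point): centre of the floor of the tray's bay at -y, same axes
- mat: green mat with a thin grey border line, fixed on the bench, 310 mm (own x) by 270 mm (own y), 4 mm thick, origin at the centre of its underside. Four of the parts lie on it at the start.
- torch_1: black inspection torch lying flat, 111 mm long (own y), 0.11 kg, on the mat or in the tray. Origin: mid-length, on its underside; z up. Hexagonal head 32 mm wide, 28 mm high, the last 26 mm at -y; collar of the same section, last 8 mm at +y. Grip across the round barrel at the origin: 24 mm thick, axis 14 mm up
- torch_2: second, same: black inspection torch lying flat, 111 mm long (own y), 0.11 kg, on the mat or in the tray. Origin: mid-length, on its underside; z up. Hexagonal head 32 mm wide, 28 mm high, the last 26 mm at -y; collar of the same section, last 8 mm at +y. Grip across the round barrel at the origin: 24 mm thick, axis 14 mm up
- step_block_1: bare aluminium step block, 80 (own y) by 30 mm (x), 0.5 kg, on the mat or in the tray. Origin: centre of its underside; z up. Four 20 mm steps: 42 mm high at the -y end, then 32, 22, 12 mm at the +y end. Grip the two plain sides across x, best 10 mm to the -y side of the origin
- step_block_2: second, same: bare aluminium step block, 80 (own y) by 30 mm (x), 0.5 kg, on the mat or in the tray. Origin: centre of its underside; z up. Four 20 mm steps: 42 mm high at the -y end, then 32, 22, 12 mm at the +y end. Grip the two plain sides across x, best 10 mm to the -y side of the origin
- plug: the only yellow plug: a barrel-shaped moulding lying flat, 60 mm long (own y) with black ends, 32 mm wide (x), 33 mm high, 0.06 kg. Origin at the middle of its underside, z up. Grip across x at the origin, round the belly (thickest about 16 mm up). It starts on the mat.
- clamp_top (a point): top of the tallest screw of a fixed clamp stand that rises between the mat and the tray, 226 mm above the bench; the stand fills about 130 by 120 mm under it and its arm runs away from the robot and slightly left. Never moves. Carry parts across above it, fingertips at 250 mm or more
- bottle: bystander: white squeeze bottle with blue label and nozzle, 35 mm thick, 94 mm high, standing upright; origin at the centre of its base
- ring: bystander: pale steel setting ring lying flat, 52 mm across, 18 mm high; origin at the centre of its underside
- marker: bystander: white and red paint marker lying flat, 129 mm long (own y), 16 mm thick; origin at mid-length, on its underside
Not all that is in view belongs to the job. Leave any pink look-alike of the torch_2 alone.

How it is judged:
At the end, for the whole second after the job is handed in: One torch, one step block and the plug rest in the tray, one per bay, with their origins within 45 mm of its centre, under 6 mm off its floor, tipped under 0.15 rad. The part there at the start is within 30 mm of where it lay. The other torch and block lie on the mat (((((horizontal distance between torch_1 and bay_left below 0.045 m or horizontal distance between torch_1 and bay_middle below 0.045 m or horizontal distance between torch_1 and bay_right below 0.045 m) and z of torch_1 in the frame of kit_tray below 0.01 m and angle between torch_1's own z axis and vertical below 0.15 rad) and (x of torch_2 in the frame of mat between -0.155 and 0.155 m and y of torch_2 in the frame of mat between -0.135 and 0.135 m and z of torch_2 in the frame of mat below 0.012 m)) or (((horizontal distance between torch_2 and bay_left below 0.045 m or horizontal distance between torch_2 and bay_middle below 0.045 m or horizontal distance between torch_2 and bay_right below 0.045 m) and z of torch_2 in the frame of kit_tray below 0.01 m and angle between torch_2's own z axis and vertical below 0.15 rad) and (x of torch_1 in the frame of mat between -0.155 and 0.155 m and y of torch_1 in the frame of mat between -0.135 and 0.135 m and z of torch_1 in the frame of mat below 0.012 m))) and ((((horizontal distance between step_block_1 and bay_left below 0.045 m or horizontal distance between step_block_1 and bay_middle below 0.045 m or horizontal distance between step_block_1 and bay_right below 0.045 m) and z of step_block_1 in the frame of kit_tray below 0.01 m and angle between step_block_1's own z axis and vertical below 0.15 rad) and (x of step_block_2 in the frame of mat between -0.155 and 0.155 m and y of step_block_2 in the frame of mat between -0.135 and 0.135 m and z of step_block_2 in the frame of mat below 0.012 m)) or (((horizontal distance between step_block_2 and bay_left below 0.045 m or horizontal distance between step_block_2 and bay_middle below 0.045 m or horizontal distance between step_block_2 and bay_right below 0.045 m) and z of step_block_2 in the frame of kit_tray below 0.01 m and angle between step_block_2's own z axis and vertical below 0.15 rad) and (x of step_block_1 in the frame of mat between -0.155 and 0.155 m and y of step_block_1 in the frame of mat between -0.135 and 0.135 m and z of step_block_1 in the frame of mat below 0.012 m))) and (horizontal distance between plug and bay_left below 0.045 m or horizontal distance between plug and bay_middle below 0.045 m or horizontal distance between plug and bay_right below 0.045 m) and z of plug in the frame of kit_tray below 0.01 m and angle between plug's own z axis and vertical below 0.15 rad and horizontal distance between any of torch_1, torch_2, step_block_1, step_block_2, plug and bay_left below 0.045 m and horizontal distance between any of torch_1, torch_2, step_block_1, step_block_2, plug and bay_middle below 0.045 m and horizontal distance between any of torch_1, torch_2, step_block_1, step_block_2, plug and bay_right below 0.045 m and (((horizontal distance between torch_1 and bay_left below 0.045 m or horizontal distance between torch_1 and bay_middle below 0.045 m or horizontal distance between torch_1 and bay_right below 0.045 m) and distance of torch_1 from where it was at the start of the episode below 0.03 m) or ((horizontal distance between torch_2 and bay_left below 0.045 m or horizontal distance between torch_2 and bay_middle below 0.045 m or horizontal distance between torch_2 and bay_right below 0.045 m) and distance of torch_2 from where it was at the start of the episode below 0.03 m) or ((horizontal distance between step_block_1 and bay_left below 0.045 m or horizontal distance between step_block_1 and bay_middle below 0.045 m or horizontal distance between step_block_1 and bay_right below 0.045 m) and distance of step_block_1 from where it was at the start of the episode below 0.03 m) or ((horizontal distance between step_block_2 and bay_left below 0.045 m or horizontal distance between step_block_2 and bay_middle below 0.045 m or horizontal distance between step_block_2 and bay_right below 0.045 m) and distance of step_block_2 from where it was at the start of the episode below 0.03 m)) and linear speed of each of torch_1, torch_2, step_block_1, step_block_2, plug below 0.02 m/s); the robot touches nothing.
It fails at once if a part is dropped or flung (faster than 0.6 m/s while the fingers do not touch it: a fall of about 18 mm) ((contact force between the fingers and torch_1 below 0.05 N and linear speed of torch_1 above 0.6 m/s) or (contact force between the fingers and torch_2 below 0.05 N and linear speed of torch_2 above 0.6 m/s) or (contact force between the fingers and step_block_1 below 0.05 N and linear speed of step_block_1 above 0.6 m/s) or (contact force between the fingers and step_block_2 below 0.05 N and linear speed of step_block_2 above 0.6 m/s) or (contact force between the fingers and plug below 0.05 N and linear speed of plug above 0.6 m/s)).
It fails at once if the bottle, setting ring or marker is moved more than 30 mm or the bottle is knocked over (distance of any of bottle, ring, marker from where it was at the start of the episode above 0.03 m or angle between bottle's own z axis and vertical above 0.4 rad).
It also fails if it takes over 64 s, if anything falls off the work surface, if the arm or the gripper's body presses on something with over 40 N, if the wrist force passes 120 N, or if a joint passes its speed limit or range.

## Working session

There is one attempt and no reset: what is moved stays moved. The work goes in short steps, Python scripts to look and compute and a shell command to move; the robot and the scene stay as the last step left them, time stands still between calls to the robot, and variables do not carry over. Pictures are saved under pics/ and viewed, at most 10 in all, crops included, and the job is handed in when it is done.

```bash
mkdir -p pics; ls; python3 - <<'E'
from station import ctrl
import cv2
for n in ("top","scene"):
    d=ctrl.get_image(n)
    cv2.imwrite(f"pics/{n}0.png",d["image"][:,:,::-1])
    print(n,{k:v for k,v in d.items() if k!="image"})
o=ctrl.get_obs();print(o)
E
```

```text
pics
top {'fovy': 56.202612069369096, 'cx': 314.16329924635636, 'cy': 200.04962826941778, 'xyz': array([ 0.29318997, -0.1234493 ,  1.20911241]), 'attitude': array([ 0.19021233, -0.17156324, -1.50183613])}
scene {'fovy': 56.943111263059805, 'cx': 322.5999567802816, 'cy': 195.91721748486765, 'xyz': array([-0.12951829,  0.69910112,  0.70433492]), 'attitude': array([ 0.48228036, -1.30908426, -2.15815238])}
{'t': 0.1, 'q': array([-1.25398520e+00,  5.32793661e-02,  1.61416083e+00,  2.65114934e-05,
        1.47600762e+00, -1.18966595e-01]), 'dq': array([ 5.90716869e-04, -2.11147231e-03, -2.80161386e-03, -1.41869134e-04,
        5.42454912e-05, -3.55492055e-04]), 'effort': array([-4.85731398e-04, -3.94904065e+01, -3.71363318e+01, -1.86712541e-04,
        3.86716085e-03, -2.15610032e-05]), 'tool_pos': array([ 0.26367057, -0.56603466,  0.23019061]), 'tool_rot': array([-3.06550866e+00, -6.78711057e-01,  2.46401048e-04]), 'contact_force': array([ 0.15005694, -0.84015478, -0.18214885]), 'wrist_torque': array([-0.0028998 ,  0.03420667, -0.03128167]), 'grip_force': 0.0, 'opening': 0.08493133489534997}
```

View pics/top0.png

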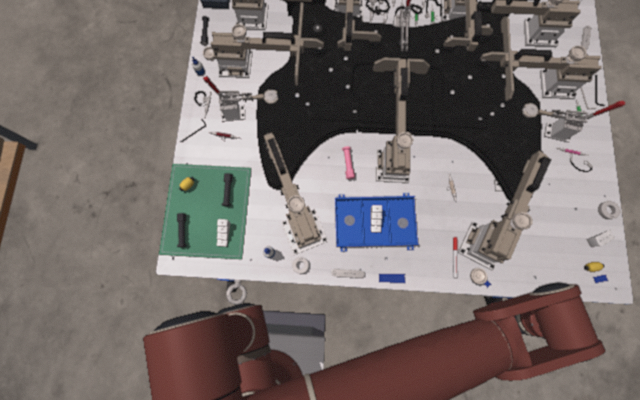

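View pics/scene0.png

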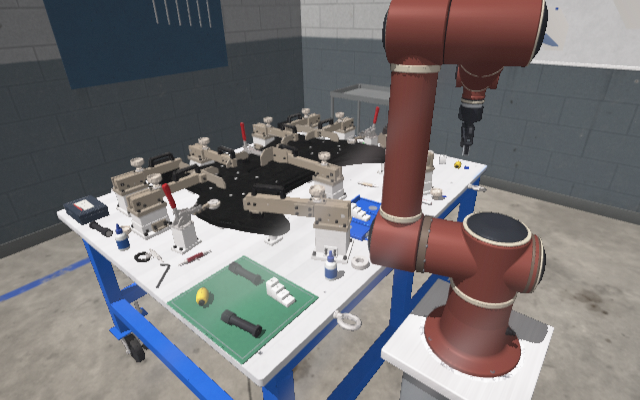

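The top view shows the mat on the left with torches at (228,190) and (182,230), the plug at (187,184) and a block at (222,232). The tray's middle bay holds a step block (376,218). The empty bays have dots at (349,220) and (403,223), so the missing parts are the torch and the plug. The scene view confirms this layout, with the clamp standing between mat and tray.

```bash
cat > h.py <<'E'
from station import ctrl
import cv2, numpy as np
from scipy.spatial.transform import Rotation as R
def cast(d,uv,z):
    f=200/np.tan(np.radians(d["fovy"])/2)
    uv=np.atleast_2d(uv).astype(float)
    c=np.c_[(uv[:,0]-d["cx"])/f,-(uv[:,1]-d["cy"])/f,-np.ones(len(uv))]
    w=R.from_rotvec(d["attitude"]).apply(c)
    return d["xyz"]+w*((z-d["xyz"][2])/w[:,2])[:,None]
def blobs(d,mask,z,amin=20,box=None):
    m=mask.astype(np.uint8)
    if box: b=np.zeros_like(m);b[box[1]:box[3],box[0]:box[2]]=1;m*=b
    n,l,s,c=cv2.connectedComponentsWithStats(m)
    out=[]
    for i in range(1,n):
        if s[i,4]<amin: continue
        v,u=np.nonzero(l==i)
        p=cast(d,np.c_[u,v],z)[:,:2]; ctr,(a,b),_=cv2.minAreaRect(p.astype(np.float32)*1000)
        w,e=np.linalg.eigh(np.cov((p-p.mean(0)).T)); ax=e[:,1]
        out.append(dict(px=c[i].round(1).tolist(),area=int(s[i,4]),mean=p.mean(0).round(4).tolist(),rect=(round(ctr[0]),round(ctr[1]),round(a),round(b)),yaw_long=round(float(np.degrees(np.arctan2(ax[1],ax[0])))%180,1)))
    return out
def hsv(d): return cv2.cvtColor(d["image"],cv2.COLOR_RGB2HSV).astype(int)
def tool():
    o=ctrl.get_obs();r=R.from_rotvec(o["tool_rot"]).as_matrix();return o,r
def rel(xyz,ylong=None):
    "offset (mm) in tool axes to TCP target xyz; turn about tool z that puts tool y across a part of long-axis angle"
    o,r=tool(); print("off mm",(r.T@(np.array(xyz)-o["tool_pos"])*1000).round(1))
    if ylong is not None:
        a=np.radians(ylong)+np.pi/2; v=r.T@[np.cos(a),np.sin(a),0]
        t=np.arctan2(-v[0],v[1]); t=(t+np.pi/2)%np.pi-np.pi/2; print("rotz",round(t,3),"q6",o["q"][5].round(3))
E
python3 - <<'E'
from h import *
d=ctrl.get_image("top");H=hsv(d);h,s,v=H[...,0],H[...,1],H[...,2]
pr=lambda t,L:[print(t,x) for x in L]
pr("plug",blobs(d,(h>15)&(h<35)&(s>120)&(v>90),.02,box=(160,160,255,265)))
pr("torch",blobs(d,(v<60),.018,60,box=(165,170,248,255)))
pr("dot",blobs(d,(s<90)&(v>60),.004,15,box=(338,200,414,245)))
pr("tray",blobs(d,(h>105)&(h<125)&(s>130),.012,500,box=(320,180,430,260)))
pr("mat",blobs(d,(h>60)&(h<90)&(s>80),.004,1000,box=(140,150,260,280)))
print("table corners",cast(d,[[300,215],[302,266],[270,253],[282,170],[275,140],[320,235],[400,165]],0.0)[:,:2].round(3).tolist(), cast(d,[[297,203]],.226))
E
```

```text
plug {'px': [186.0, 183.4], 'area': 108, 'mean': [0.6045, 0.3257], 'rect': (605, 326, 32, 43), 'yaw_long': 139.6}
torch {'px': [228.9, 191.0], 'area': 149, 'mean': [0.5881, 0.1816], 'rect': (592, 184, 109, 27), 'yaw_long': 0.8}
torch {'px': [183.2, 230.5], 'area': 175, 'mean': [0.4486, 0.3133], 'rect': (448, 316, 108, 26), 'yaw_long': 8.2}
dot {'px': [376.0, 218.3], 'area': 319, 'mean': [0.5291, -0.3055], 'rect': (529, -305, 91, 39), 'yaw_long': 179.1}
dot {'px': [349.3, 219.9], 'area': 81, 'mean': [0.5184, -0.2185], 'rect': (518, -219, 31, 31), 'yaw_long': 26.2}
dot {'px': [402.5, 222.5], 'area': 84, 'mean': [0.5203, -0.3918], 'rect': (520, -392, 30, 29), 'yaw_long': 31.8}
tray {'px': [375.4, 221.6], 'area': 3292, 'mean': [0.5167, -0.3024], 'rect': (517, -303, 174, 257), 'yaw_long': 95.0}
mat {'px': [205.0, 210.7], 'area': 4695, 'mean': [0.5213, 0.2562], 'rect': (524, 255, 282, 241), 'yaw_long': 0.3}
table corners [[0.525, -0.057], [0.361, -0.075], [0.396, 0.031], [0.676, 0.015], [0.783, 0.048], [0.463, -0.126], [0.718, -0.383]] [[ 0.51433438 -0.05867492  0.226     ]]
```

```bash
python3 - <<'E'
from h import *
rel([.6045,.3257,.30],139.6); rel([.6045,.3257,.30],139.6-90)
rel([.264,-.567,.30]); rel([.449,.315,.3],8.2)
print(tool()[1].round(2))
E
```

```text
off mm [ 685.5 -664.7  -68.5]
rotz 1.141 q6 -0.119
off mm [ 685.5 -664.7  -68.5]
rotz -0.43 q6 -0.119
off mm [ -0.    0.8 -69.7]
off mm [ 540.  -720.6  -68.4]
rotz 0.293 q6 -0.119
[[ 0.91  0.42 -0.  ]
 [ 0.42 -0.91  0.  ]
 [ 0.   -0.   -1.  ]]
```

```bash
python3 -m handwheel '[{"gripper":-1,"offset":[0,0,-70],"rotation":[0,0,0]},{"gripper":-1,"offset":[20,-20,-80],"rotation":[0,0,-0.15]},{"gripper":-1,"offset":[60,-60,-80],"rotation":[0,0,-0.3]},{"gripper":-1,"offset":[100,-100,-80],"rotation":[0,0,-0.45]},{"gripper":-1,"offset":[140,-140,-80],"rotation":[0,0,-0.6]},{"gripper":-1,"offset":[180,-180,-80],"rotation":[0,0,-0.75]},{"gripper":-1,"offset":[220,-220,-80],"rotation":[0,0,-0.9]},{"gripper":-1,"offset":[260,-260,-80],"rotation":[0,0,-1.0]}]' 40; python3 - <<'E'
from h import *
rel([.6045,.3257,.30],139.6)
E
```

```text
t: 1.15
tool_pos: [0.3899, -0.2193, 0.311]
tool_rot: [2.363, 2.07, 0.0]
contact_force: [1.1, 0.7, -0.5]
opening: 0.0854
grip_force: 0.0
off mm [568.5 141.1  11.1]
rotz -0.998 q6 -0.547
```

```bash
python3 -m handwheel '[{"gripper":-1,"offset":[60,15,0],"rotation":[0,0,-0.15]},{"gripper":-1,"offset":[120,30,0],"rotation":[0,0,-0.3]},{"gripper":-1,"offset":[180,45,0],"rotation":[0,0,-0.45]},{"gripper":-1,"offset":[240,60,0],"rotation":[0,0,-0.6]},{"gripper":-1,"offset":[300,75,0],"rotation":[0,0,-0.75]},{"gripper":-1,"offset":[360,90,0],"rotation":[0,0,-0.9]},{"gripper":-1,"offset":[420,105,0],"rotation":[0,0,-1.0]},{"gripper":-1,"offset":[480,120,0],"rotation":[0,0,-1.0]}]'; python3 - <<'E'
from h import *
rel([.6045,.3257,.30],139.6)
E
```

```text
t: 2.15
tool_pos: [0.5736, 0.2404, 0.311]
tool_rot: [-1.084, -2.948, 0.001]
contact_force: [0.5, 0.4, 1.2]
opening: 0.0852
grip_force: 0.0
off mm [31.7 85.  10.9]
rotz 0.0 q6 -0.588
```

```bash
python3 -m handwheel '[{"gripper":-1,"offset":[10,28,30],"rotation":[0,0,0]},{"gripper":-1,"offset":[20,56,60],"rotation":[0,0,0]},{"gripper":-1,"offset":[32,85,90],"rotation":[0,0,0]},{"gripper":-1,"offset":[32,85,110],"rotation":[0,0,0]},{"gripper":-1,"offset":[32,85,110],"rotation":[0,0,0]},{"gripper":-1,"offset":[32,85,110],"rotation":[0,0,0]},{"gripper":-1,"offset":[32,85,110],"rotation":[0,0,0]},{"gripper":-1,"offset":[32,85,110],"rotation":[0,0,0]}]'; python3 - <<'E'
from h import *
d=ctrl.get_image("wrist");cv2.imwrite("pics/w1.png",d["image"][:,:,::-1])
H=hsv(d);h,s,v=H[...,0],H[...,1],H[...,2]
print({k:x for k,x in d.items() if k!="image"})
for b in blobs(d,(h>15)&(h<35)&(s>120)&(v>90),.02,100): print(b)
E
```

```text
t: 3.15
tool_pos: [0.6046, 0.3236, 0.2029]
tool_rot: [1.086, 2.946, 0.002]
contact_force: [0.1, -0.4, 0.6]
opening: 0.0855
grip_force: 0.0
{'fovy': 61.99279148710823, 'cx': 323.30591149097467, 'cy': 202.73834268207588, 'xyz': array([0.54775117, 0.37193869, 0.34618419]), 'attitude': array([-0.27427251, -0.12905573,  0.85741815])}
{'px': [321.8, 179.0], 'area': 1255, 'mean': [0.6035, 0.3234], 'rect': (604, 323, 31, 45), 'yaw_long': 140.1}
```

View pics/w1.png

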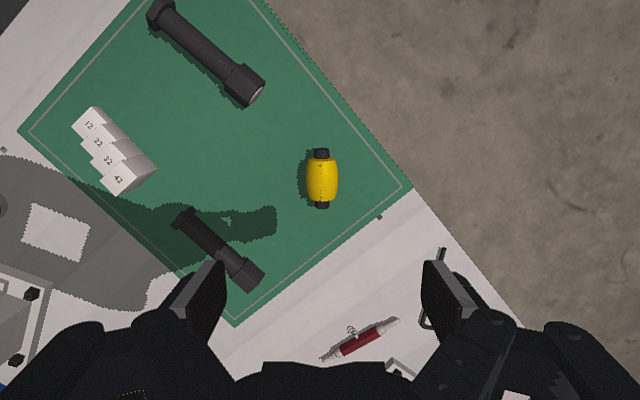

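The wrist view shows the plug at (322,179), upright in the picture and so along tool x. There is free space on both sides for the fingers, so I'm descending now.

```bash
python3 -m handwheel '[{"gripper":-1,"offset":[1,0,50],"rotation":[0,0,0]},{"gripper":-1,"offset":[1,0,100],"rotation":[0,0,0]},{"gripper":-1,"offset":[1,0,150],"rotation":[0,0,0]},{"gripper":-1,"offset":[1,0,180],"rotation":[0,0,0]},{"gripper":-1,"offset":[1,0,196],"rotation":[0,0,0]},{"gripper":-1,"offset":[1,0,196],"rotation":[0,0,0]},{"gripper":0,"offset":[1,0,196],"rotation":[0,0,0]},{"gripper":1,"offset":[1,0,196],"rotation":[0,0,0]}]' 30 && python3 -m handwheel '[{"gripper":1,"offset":[0,0,0],"rotation":[0,0,0]},{"gripper":1,"offset":[0,0,0],"rotation":[0,0,0]},{"gripper":1,"offset":[0,0,0],"rotation":[0,0,0]},{"gripper":1,"offset":[0,0,0],"rotation":[0,0,0]},{"gripper":1,"offset":[0,0,0],"rotation":[0,0,0]},{"gripper":1,"offset":[0,0,-10],"rotation":[0,0,0]},{"gripper":1,"offset":[0,0,-20],"rotation":[0,0,0]},{"gripper":1,"offset":[0,0,-30],"rotation":[0,0,0]}]'
```

```text
t: 4.2
tool_pos: [0.6047, 0.325, 0.0076]
tool_rot: [1.085, 2.946, 0.004]
contact_force: [-0.3, 0.3, 0.6]
opening: 0.0516
grip_force: 0.0
t: 5.2
tool_pos: [0.6032, 0.3245, 0.0359]
tool_rot: [-1.086, -2.948, -0.0]
contact_force: [0.5, -0.6, -0.3]
opening: 0.0305
grip_force: 29.9
```

```bash
python3 -m handwheel '[{"gripper":1,"offset":[0,0,-45],"rotation":[0,0,0]},{"gripper":1,"offset":[0,0,-90],"rotation":[0,0,0]},{"gripper":1,"offset":[0,0,-140],"rotation":[0,0,0]},{"gripper":1,"offset":[0,0,-190],"rotation":[0,0,0]},{"gripper":1,"offset":[0,0,-240],"rotation":[0,0,0]},{"gripper":1,"offset":[0,0,-275],"rotation":[0,0,0]},{"gripper":1,"offset":[0,0,-285],"rotation":[0,0,0]},{"gripper":1,"offset":[0,0,-285],"rotation":[0,0,0]}]'; python3 - <<'E'
from h import *
rel([.5185,-.2185,.32],90.6)
E
```

```text
t: 6.2
tool_pos: [0.6032, 0.3244, 0.3202]
tool_rot: [1.086, 2.948, 0.0]
contact_force: [-0.1, -0.2, -1.3]
opening: 0.0306
grip_force: 29.9
off mm [-2.877e+02 -4.682e+02  1.000e-01]
rotz 0.855 q6 -0.48
```

```bash
python3 -m handwheel '[{"gripper":1,"offset":[-14,-23,0],"rotation":[0,0,0.05]},{"gripper":1,"offset":[-40,-65,0],"rotation":[0,0,0.15]},{"gripper":1,"offset":[-66,-107,0],"rotation":[0,0,0.25]},{"gripper":1,"offset":[-92,-150,0],"rotation":[0,0,0.35]},{"gripper":1,"offset":[-118,-192,0],"rotation":[0,0,0.45]},{"gripper":1,"offset":[-144,-234,0],"rotation":[0,0,0.55]},{"gripper":1,"offset":[-170,-277,0],"rotation":[0,0,0.65]},{"gripper":1,"offset":[-196,-319,0],"rotation":[0,0,0.75]}]'; python3 - <<'E'
from h import *
rel([.5185,-.2185,.32],90.6)
E
```

```text
t: 7.2
tool_pos: [0.5441, -0.0468, 0.317]
tool_rot: [-2.091, -2.339, 0.004]
contact_force: [-0.5, 0.4, -0.5]
opening: 0.0308
grip_force: 29.9
off mm [-167.8  -44.6   -3.1]
rotz 0.101 q6 -0.334
```

```bash
python3 -m handwheel '[{"gripper":1,"offset":[-45,-12,0],"rotation":[0,0,0.05]},{"gripper":1,"offset":[-90,-24,0],"rotation":[0,0,0.1]},{"gripper":1,"offset":[-135,-36,0],"rotation":[0,0,0.1]},{"gripper":1,"offset":[-160,-44,0],"rotation":[0,0,0.1]},{"gripper":1,"offset":[-168,-45,0],"rotation":[0,0,0.1]},{"gripper":1,"offset":[-168,-45,0],"rotation":[0,0,0.1]},{"gripper":1,"offset":[-168,-45,0],"rotation":[0,0,0.1]},{"gripper":1,"offset":[-168,-45,0],"rotation":[0,0,0.1]}]'; python3 - <<'E'
from h import *
d=ctrl.get_image("wrist");cv2.imwrite("pics/w2.png",d["image"][:,:,::-1])
H=hsv(d);h,s,v=H[...,0],H[...,1],H[...,2]
for b in blobs(d,(h>105)&(h<125)&(s>130)&(v>60),.008,500): print("blue",b)
m=(s<90)&(v>60)
for b in blobs(d,m,.004,150): print("grey",b)
rel([.5185,-.2185,.2],90.6)
E
```

```text
t: 8.2
tool_pos: [0.5204, -0.2165, 0.3203]
tool_rot: [-2.203, -2.24, -0.0]
contact_force: [0.8, -0.4, -0.8]
opening: 0.0303
grip_force: 29.9
blue {'px': [316.9, 177.6], 'area': 11535, 'mean': [0.5113, -0.2442], 'rect': (509, -267, 188, 198), 'yaw_long': 4.2}
blue {'px': [202.6, 249.5], 'area': 939, 'mean': [0.3419, -0.3555], 'rect': (342, -356, 28, 80), 'yaw_long': 92.8}
grey {'px': [260.3, 172.4], 'area': 136446, 'mean': [0.4285, -0.25], 'rect': (462, -289, 1086, 601), 'yaw_long': 8.5}
grey {'px': [320.5, 159.4], 'area': 463, 'mean': [0.516, -0.2179], 'rect': (516, -218, 32, 32), 'yaw_long': 29.8}
grey {'px': [327.7, 217.1], 'area': 721, 'mean': [0.5278, -0.3026], 'rect': (523, -310, 86, 47), 'yaw_long': 177.4}
grey {'px': [274.5, 269.9], 'area': 563, 'mean': [0.4477, -0.3899], 'rect': (446, -391, 87, 23), 'yaw_long': 76.8}
grey {'px': [372.2, 269.6], 'area': 541, 'mean': [0.5978, -0.3869], 'rect': (600, -389, 23, 85), 'yaw_long': 105.3}
grey {'px': [324.6, 345.8], 'area': 2900, 'mean': [0.5271, -0.5282], 'rect': (526, -513, 117, 161), 'yaw_long': 179.4}
grey {'px': [170.9, 360.4], 'area': 169, 'mean': [0.2691, -0.5616], 'rect': (267, -564, 62, 12), 'yaw_long': 49.3}
grey {'px': [475.9, 360.5], 'area': 197, 'mean': [0.782, -0.5537], 'rect': (783, -555, 13, 62), 'yaw_long': 132.1}
grey {'px': [209.7, 387.3], 'area': 439, 'mean': [0.3297, -0.6175], 'rect': (336, -613, 95, 30), 'yaw_long': 57.5}
grey {'px': [436.8, 387.2], 'area': 459, 'mean': [0.7228, -0.6109], 'rect': (717, -608, 32, 97), 'yaw_long': 125.1}
off mm [ -1.8  -1.9 120.4]
rotz 0.006 q6 -0.543
```

View pics/w2.png

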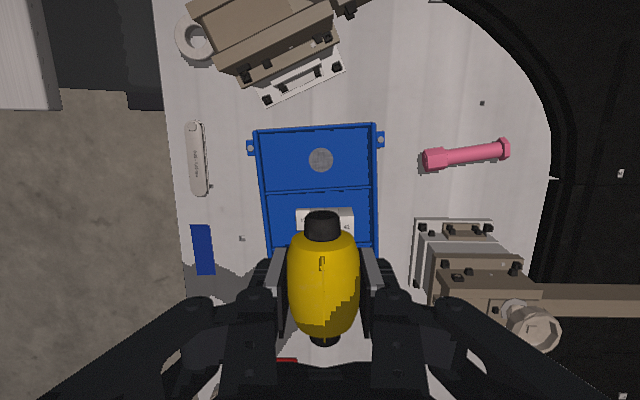

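The wrist view shows the plug held squarely and the left bay's dot at (320,159). The clamp base reaches (345,60), and the wrist camera sits on that side. I'll put the plug in the right bay instead and keep the left one for the torch, with the camera turned along x.

```bash
python3 -m handwheel '[{"gripper":1,"offset":[-40,0,0],"rotation":[0,0,0]},{"gripper":1,"offset":[-85,0,10],"rotation":[0,0,0]},{"gripper":1,"offset":[-130,-1,40],"rotation":[0,0,0]},{"gripper":1,"offset":[-165,-1,85],"rotation":[0,0,0]},{"gripper":1,"offset":[-175,-1,135],"rotation":[0,0,0]},{"gripper":1,"offset":[-175,-1,180],"rotation":[0,0,0]},{"gripper":1,"offset":[-175,-1,220],"rotation":[0,0,0]},{"gripper":1,"offset":[-175,-1,250],"rotation":[0,0,0]}]'; python3 - <<'E'
from h import *
rel([.5195,-.3915,.0075],90.6)
E
```

```text
t: 9.25
tool_pos: [0.5214, -0.3915, 0.068]
tool_rot: [-2.203, -2.237, -0.0]
contact_force: [0.1, -0.9, 0.1]
opening: 0.0305
grip_force: 29.9
off mm [-0.1 -1.8 60.5]
rotz 0.005 q6 -0.774
```

```bash
python3 -m handwheel '[{"gripper":1,"offset":[0,-1,20],"rotation":[0,0,0]},{"gripper":1,"offset":[0,-1,38],"rotation":[0,0,0]},{"gripper":1,"offset":[0,-1,48],"rotation":[0,0,0]},{"gripper":1,"offset":[0,-1,54],"rotation":[0,0,0]},{"gripper":1,"offset":[0,-1,57],"rotation":[0,0,0]},{"gripper":1,"offset":[0,-1,59],"rotation":[0,0,0]},{"gripper":1,"offset":[0,-1,60],"rotation":[0,0,0]},{"gripper":1,"offset":[0,-1,60],"rotation":[0,0,0]}]'
```

```text
t: 10.25
tool_pos: [0.5208, -0.3926, 0.0106]
tool_rot: [2.204, 2.238, -0.0]
contact_force: [-0.3, -0.2, -0.5]
opening: 0.0301
grip_force: 29.9
```

```bash
python3 -m handwheel '[{"gripper":1,"offset":[0,0,1],"rotation":[0,0,0]},{"gripper":1,"offset":[0,0,2],"rotation":[0,0,0]},{"gripper":1,"offset":[0,0,2.5],"rotation":[0,0,0]},{"gripper":1,"offset":[0,0,3],"rotation":[0,0,0]},{"gripper":1,"offset":[0,0,3.5],"rotation":[0,0,0]},{"gripper":1,"offset":[0,0,3.5],"rotation":[0,0,0]},{"gripper":1,"offset":[0,0,3.5],"rotation":[0,0,0]},{"gripper":1,"offset":[0,0,3.5],"rotation":[0,0,0]}]'
```

```text
t: 11.25
tool_pos: [0.5208, -0.3926, 0.0069]
tool_rot: [2.205, 2.238, 0.0]
contact_force: [-0.3, -0.3, 0.2]
opening: 0.0304
grip_force: 30.0
```

```bash
python3 -m handwheel '[{"gripper":1,"offset":[0,0,1],"rotation":[0,0,0]},{"gripper":1,"offset":[0,0,1],"rotation":[0,0,0]},{"gripper":0.2,"offset":[0,0,1],"rotation":[0,0,0]},{"gripper":0,"offset":[0,0,1],"rotation":[0,0,0]},{"gripper":-0.3,"offset":[0,0,1],"rotation":[0,0,0]},{"gripper":-0.6,"offset":[0,0,1],"rotation":[0,0,0]},{"gripper":-0.8,"offset":[0,0,1],"rotation":[0,0,0]},{"gripper":-0.8,"offset":[0,0,0],"rotation":[0,0,0]}]' && python3 -m handwheel '[{"gripper":-0.8,"offset":[0,0,-20],"rotation":[0,0,0]},{"gripper":-0.8,"offset":[0,0,-50],"rotation":[0,0,0]},{"gripper":-1,"offset":[0,0,-100],"rotation":[0,0,0]},{"gripper":-1,"offset":[0,0,-150],"rotation":[0,0,0]},{"gripper":-1,"offset":[0,0,-200],"rotation":[0,0,0]},{"gripper":-1,"offset":[0,0,-260],"rotation":[0,0,0]},{"gripper":-1,"offset":[0,0,-310],"rotation":[0,0,0]},{"gripper":-1,"offset":[0,0,-310],"rotation":[0,0,0]}]'; python3 - <<'E'
from h import *
d=ctrl.get_image("wrist");cv2.imwrite("pics/w3.png",d["image"][:,:,::-1])
H=hsv(d);h,s,v=H[...,0],H[...,1],H[...,2]
for b in blobs(d,(h>15)&(h<35)&(s>120)&(v>90),.02,100): print(b)
rel([.448,.315,.32],8.2)
E
```

```text
t: 12.25
tool_pos: [0.5207, -0.3925, 0.0067]
tool_rot: [-2.205, -2.238, -0.0]
contact_force: [-0.0, 0.3, 0.3]
opening: 0.0766
grip_force: 0.0
t: 13.25
tool_pos: [0.5224, -0.394, 0.3261]
tool_rot: [2.195, 2.228, 0.0]
contact_force: [1.0, 0.1, -0.1]
opening: 0.0859
grip_force: 0.0
{'px': [320.1, 156.5], 'area': 660, 'mean': [0.5204, -0.3927], 'rect': (520, -393, 30, 42), 'yaw_long': 92.4}
off mm [709.2 -62.8  -2.2]
rotz 1.443 q6 -0.775
```

View pics/w3.png

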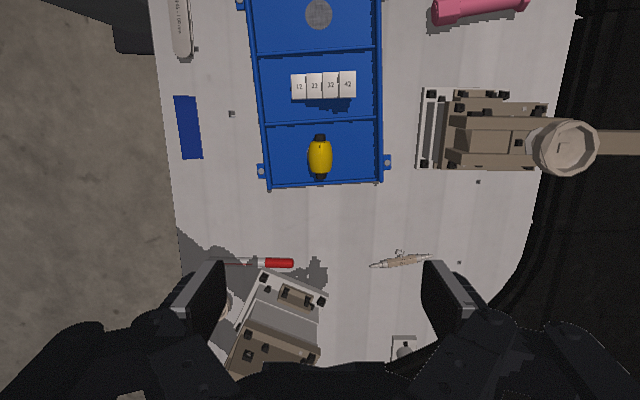

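The wrist view shows the plug lying in the right bay at (320,156), with its origin about 1 mm from the bay centre. The block in the middle bay is untouched. Next is the torch.

```bash
python3 -m handwheel '[{"gripper":-1,"offset":[55,-5,0],"rotation":[0,0,0.15]},{"gripper":-1,"offset":[115,-10,0],"rotation":[0,0,0.3]},{"gripper":-1,"offset":[175,-16,0],"rotation":[0,0,0.45]},{"gripper":-1,"offset":[235,-21,0],"rotation":[0,0,0.6]},{"gripper":-1,"offset":[295,-26,0],"rotation":[0,0,0.75]},{"gripper":-1,"offset":[355,-32,0],"rotation":[0,0,0.9]},{"gripper":-1,"offset":[415,-37,0],"rotation":[0,0,1.05]},{"gripper":-1,"offset":[475,-42,0],"rotation":[0,0,1.2]}]'; python3 - <<'E'
from h import *
rel([.448,.315,.22],8.2)
E
```

```text
t: 14.3
tool_pos: [0.4703, 0.0833, 0.3153]
tool_rot: [-3.084, -0.595, 0.003]
contact_force: [-0.1, -0.5, 0.3]
opening: 0.0853
grip_force: 0.0
off mm [  65.7 -223.2   95.4]
rotz 0.238 q6 1.209
```

```bash
python3 -m handwheel '[{"gripper":-1,"offset":[14,-50,0],"rotation":[0,0,0.1]},{"gripper":-1,"offset":[28,-100,0],"rotation":[0,0,0.2]},{"gripper":-1,"offset":[42,-150,10],"rotation":[0,0,0.24]},{"gripper":-1,"offset":[56,-195,45],"rotation":[0,0,0.24]},{"gripper":-1,"offset":[66,-223,80],"rotation":[0,0,0.24]},{"gripper":-1,"offset":[66,-223,95],"rotation":[0,0,0.24]},{"gripper":-1,"offset":[66,-223,95],"rotation":[0,0,0.24]},{"gripper":-1,"offset":[66,-223,95],"rotation":[0,0,0.24]}]'; python3 - <<'E'
from h import *
d=ctrl.get_image("wrist");cv2.imwrite("pics/w4.png",d["image"][:,:,::-1])
H=hsv(d);v=H[...,2]
for b in blobs(d,v<60,.018,400,box=(100,30,540,270)): print(b)
rel([.448,.315,.006],8.2)
E
```

```text
t: 15.3
tool_pos: [0.4495, 0.3123, 0.2232]
tool_rot: [-3.133, -0.228, -0.003]
contact_force: [-0.0, -0.1, 0.9]
opening: 0.0855
grip_force: 0.0
{'px': [469.1, 71.0], 'area': 1622, 'mean': [0.5713, 0.1871], 'rect': (570, 189, 78, 32), 'yaw_long': 1.7}
{'px': [317.9, 172.4], 'area': 2088, 'mean': [0.4499, 0.3191], 'rect': (447, 319, 112, 31), 'yaw_long': 8.2}
off mm [ -2.   -2.6 217.7]
rotz 0.002 q6 1.897
```

View pics/w4.png

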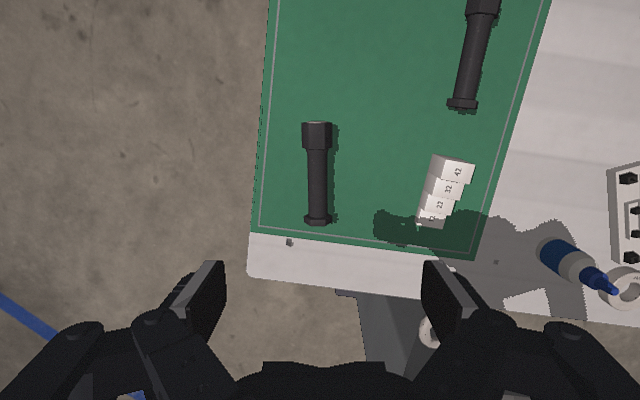

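The wrist view shows the near torch at (318,172), along tool x. The block at (445,190) and the bottle at (575,265) are clear of the fingers.

```bash
python3 -m handwheel '[{"gripper":-1,"offset":[-2,-5,50],"rotation":[0,0,0]},{"gripper":-1,"offset":[-2,-5,105],"rotation":[0,0,0]},{"gripper":-1,"offset":[-2,-5,155],"rotation":[0,0,0]},{"gripper":-1,"offset":[-2,-5,195],"rotation":[0,0,0]},{"gripper":-1,"offset":[-2,-5,212],"rotation":[0,0,0]},{"gripper":-1,"offset":[-2,-5,216],"rotation":[0,0,0]},{"gripper":-1,"offset":[-2,-5,216],"rotation":[0,0,0]},{"gripper":0,"offset":[-2,-5,216],"rotation":[0,0,0]}]' 40 && python3 -m handwheel '[{"gripper":0.5,"offset":[0,0,0],"rotation":[0,0,0]},{"gripper":1,"offset":[0,0,0],"rotation":[0,0,0]},{"gripper":1,"offset":[0,0,0],"rotation":[0,0,0]},{"gripper":1,"offset":[0,0,0],"rotation":[0,0,0]},{"gripper":1,"offset":[0,0,0],"rotation":[0,0,0]},{"gripper":1,"offset":[0,0,0],"rotation":[0,0,0]},{"gripper":1,"offset":[0,0,0],"rotation":[0,0,0]},{"gripper":1,"offset":[0,0,0],"rotation":[0,0,0]}]'
```

```text
t: 16.35
tool_pos: [0.4476, 0.3184, 0.0079]
tool_rot: [-3.132, -0.23, -0.005]
contact_force: [0.2, -0.4, -0.3]
opening: 0.0699
grip_force: 0.0
t: 17.35
tool_pos: [0.4463, 0.3178, 0.0063]
tool_rot: [-3.133, -0.23, -0.001]
contact_force: [-0.7, 0.8, 5.5]
opening: 0.0221
grip_force: 39.2
```

```bash
python3 -m handwheel '[{"gripper":1,"offset":[0,0,-1],"rotation":[0,0,0]},{"gripper":1,"offset":[0,0,-3],"rotation":[0,0,0]},{"gripper":1,"offset":[0,0,-5],"rotation":[0,0,0]},{"gripper":1,"offset":[0,0,-7],"rotation":[0,0,0]},{"gripper":1,"offset":[0,0,-9],"rotation":[0,0,0]},{"gripper":1,"offset":[0,0,-10],"rotation":[0,0,0]},{"gripper":1,"offset":[0,0,-10],"rotation":[0,0,0]},{"gripper":1,"offset":[0,0,-10],"rotation":[0,0,0]}]'; python3 - <<'E'
from h import *
d=ctrl.get_image("wrist");cv2.imwrite("pics/w5.png",d["image"][:,:,::-1])
E
```

```text
t: 18.35
tool_pos: [0.446, 0.3176, 0.0158]
tool_rot: [3.133, 0.23, -0.0]
contact_force: [0.5, 1.0, -1.2]
opening: 0.0222
grip_force: 39.2
```

View pics/w5.png

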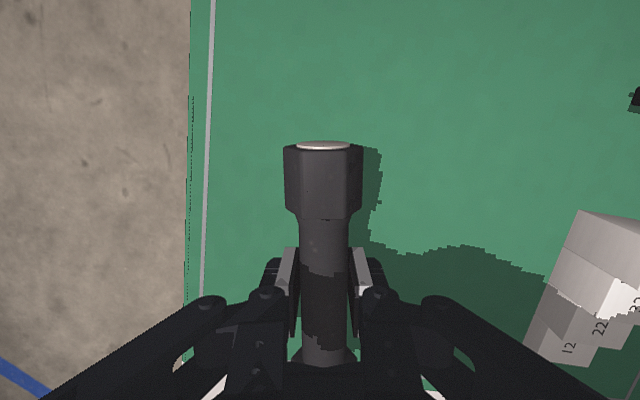

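The wrist view shows the torch gripped squarely on the barrel at (325,270), and the weight reading agrees. Lifting and carrying.

```bash
python3 -m handwheel '[{"gripper":1,"offset":[0,0,-20],"rotation":[0,0,0]},{"gripper":1,"offset":[0,0,-60],"rotation":[0,0,0]},{"gripper":1,"offset":[0,0,-105],"rotation":[0,0,0]},{"gripper":1,"offset":[0,0,-150],"rotation":[0,0,0]},{"gripper":1,"offset":[0,0,-200],"rotation":[0,0,0]},{"gripper":1,"offset":[0,0,-250],"rotation":[0,0,0]},{"gripper":1,"offset":[0,0,-290],"rotation":[0,0,0]},{"gripper":1,"offset":[0,0,-305],"rotation":[0,0,0]}]'; python3 - <<'E'
from h import *
rel([.5185,-.2185,.32],0.6)
E
```

```text
t: 19.4
tool_pos: [0.4468, 0.318, 0.3258]
tool_rot: [-3.13, -0.23, -0.01]
contact_force: [0.1, -0.1, -1.6]
opening: 0.0221
grip_force: 39.3
off mm [ -7.5 541.3   4.4]
rotz 0.136 q6 1.907
```

```bash
python3 -m handwheel '[{"gripper":1,"offset":[0,25,0],"rotation":[0,0,0]},{"gripper":1,"offset":[-1,70,0],"rotation":[0,0,0.02]},{"gripper":1,"offset":[-2,115,0],"rotation":[0,0,0.05]},{"gripper":1,"offset":[-2,160,0],"rotation":[0,0,0.08]},{"gripper":1,"offset":[-3,205,0],"rotation":[0,0,0.11]},{"gripper":1,"offset":[-4,250,0],"rotation":[0,0,0.136]},{"gripper":1,"offset":[-5,295,0],"rotation":[0,0,0.136]},{"gripper":1,"offset":[-6,340,0],"rotation":[0,0,0.136]}]'; python3 - <<'E'
from h import *
rel([.5185,-.2185,.32],0.6)
E
```

```text
t: 20.4
tool_pos: [0.4891, -0.021, 0.3197]
tool_rot: [-3.141, -0.016, 0.003]
contact_force: [0.9, -1.2, -1.7]
opening: 0.0221
grip_force: 39.5
off mm [ 27.4 197.8  -0.5]
rotz 0.0 q6 1.365
```

```bash
python3 -m handwheel '[{"gripper":1,"offset":[7,50,0],"rotation":[0,0,0]},{"gripper":1,"offset":[14,100,0],"rotation":[0,0,0]},{"gripper":1,"offset":[21,150,0],"rotation":[0,0,0]},{"gripper":1,"offset":[26,185,0],"rotation":[0,0,0]},{"gripper":1,"offset":[27,198,0],"rotation":[0,0,0]},{"gripper":1,"offset":[27,198,0],"rotation":[0,0,0]},{"gripper":1,"offset":[27,198,30],"rotation":[0,0,0]},{"gripper":1,"offset":[27,198,70],"rotation":[0,0,0]}]'; python3 - <<'E'
from h import *
rel([.5185,-.2185,.0065],0.6)
E
```

```text
t: 21.4
tool_pos: [0.5196, -0.2161, 0.2516]
tool_rot: [3.14, 0.019, 0.005]
contact_force: [-0.9, -0.0, -1.9]
opening: 0.022
grip_force: 39.5
off mm [ -1.8   2.1 245.1]
rotz 0.002 q6 1.032
```

```bash
python3 -m handwheel '[{"gripper":1,"offset":[0,2,30],"rotation":[0,0,0]},{"gripper":1,"offset":[0,2,65],"rotation":[0,0,0]},{"gripper":1,"offset":[0,2,100],"rotation":[0,0,0]},{"gripper":1,"offset":[0,2,135],"rotation":[0,0,0]},{"gripper":1,"offset":[0,2,165],"rotation":[0,0,0]},{"gripper":1,"offset":[0,2,190],"rotation":[0,0,0]},{"gripper":1,"offset":[0,2,210],"rotation":[0,0,0]},{"gripper":1,"offset":[0,2,220],"rotation":[0,0,0]}]'
```

```text
t: 22.4
tool_pos: [0.5184, -0.2182, 0.0297]
tool_rot: [-3.141, -0.018, 0.002]
contact_force: [-0.9, 1.2, -2.3]
opening: 0.0225
grip_force: 39.5
```

```bash
python3 -m handwheel '[{"gripper":1,"offset":[0,0,5],"rotation":[0,0,0]},{"gripper":1,"offset":[0,0,10],"rotation":[0,0,0]},{"gripper":1,"offset":[0,0,14],"rotation":[0,0,0]},{"gripper":1,"offset":[0,0,17],"rotation":[0,0,0]},{"gripper":1,"offset":[0,0,19],"rotation":[0,0,0]},{"gripper":1,"offset":[0,0,20],"rotation":[0,0,0]},{"gripper":1,"offset":[0,0,20],"rotation":[0,0,0]},{"gripper":1,"offset":[0,0,20],"rotation":[0,0,0]}]'
```

```text
t: 23.4
tool_pos: [0.5189, -0.2194, 0.0109]
tool_rot: [3.141, 0.016, 0.0]
contact_force: [0.6, -0.4, -1.1]
opening: 0.022
grip_force: 39.5
```

```bash
python3 -m handwheel '[{"gripper":1,"offset":[0,0,1],"rotation":[0,0,0]},{"gripper":1,"offset":[0,0,2],"rotation":[0,0,0]},{"gripper":1,"offset":[0,0,3],"rotation":[0,0,0]},{"gripper":1,"offset":[0,0,3.5],"rotation":[0,0,0]},{"gripper":1,"offset":[0,0,4],"rotation":[0,0,0]},{"gripper":1,"offset":[0,0,4],"rotation":[0,0,0]},{"gripper":1,"offset":[0,0,4],"rotation":[0,0,0]},{"gripper":1,"offset":[0,0,4],"rotation":[0,0,0]}]'
```

```text
t: 24.4
tool_pos: [0.5189, -0.2194, 0.0069]
tool_rot: [3.141, 0.016, 0.0]
contact_force: [0.2, -1.0, -1.1]
opening: 0.0223
grip_force: 39.5
```

```bash
python3 -m handwheel '[{"gripper":1,"offset":[0,0,1],"rotation":[0,0,0]},{"gripper":1,"offset":[0,0,1],"rotation":[0,0,0]},{"gripper":0.4,"offset":[0,0,1],"rotation":[0,0,0]},{"gripper":0.2,"offset":[0,0,1],"rotation":[0,0,0]},{"gripper":0.05,"offset":[0,0,1],"rotation":[0,0,0]},{"gripper":0.05,"offset":[0,0,1],"rotation":[0,0,0]},{"gripper":0.05,"offset":[0,0,1],"rotation":[0,0,0]},{"gripper":0.05,"offset":[0,0,1],"rotation":[0,0,0]}]' && python3 -m handwheel '[{"gripper":0.05,"offset":[0,0,-10],"rotation":[0,0,0]},{"gripper":0.05,"offset":[0,0,-35],"rotation":[0,0,0]},{"gripper":-0.3,"offset":[0,0,-80],"rotation":[0,0,0]},{"gripper":-1,"offset":[0,0,-130],"rotation":[0,0,0]},{"gripper":-1,"offset":[0,0,-180],"rotation":[0,0,0]},{"gripper":-1,"offset":[0,0,-230],"rotation":[0,0,0]},{"gripper":-1,"offset":[0,0,-280],"rotation":[0,0,0]},{"gripper":-1,"offset":[0,0,-310],"rotation":[0,0,0]}]' && python3 -m handwheel '[{"gripper":-1,"offset":[0,0,0],"rotation":[0,0,0]},{"gripper":-1,"offset":[0,0,0],"rotation":[0,0,0]},{"gripper":-1,"offset":[0,0,0],"rotation":[0,0,0]},{"gripper":-1,"offset":[0,0,0],"rotation":[0,0,0]},{"gripper":-1,"offset":[0,0,0],"rotation":[0,0,0]},{"gripper":-1,"offset":[0,0,0],"rotation":[0,0,0]},{"gripper":-1,"offset":[0,0,0],"rotation":[0,0,0]},{"gripper":-1,"offset":[0,0,0],"rotation":[0,0,0]}]'; python3 - <<'E'
from h import *
d=ctrl.get_image("wrist");cv2.imwrite("pics/w6.png",d["image"][:,:,::-1])
for b in blobs(d,hsv(d)[...,2]<60,.018,300,box=(220,80,420,260)): print(b)
E
```

```text
t: 25.4
tool_pos: [0.5188, -0.2193, 0.0058]
tool_rot: [3.142, 0.017, -0.0]
contact_force: [-0.3, -0.3, -0.5]
opening: 0.0406
grip_force: 0.0
t: 26.4
tool_pos: [0.5193, -0.2196, 0.3204]
tool_rot: [3.139, 0.016, 0.007]
contact_force: [0.8, 0.1, -0.2]
opening: 0.0855
grip_force: 0.0
t: 27.4
tool_pos: [0.5189, -0.2193, 0.3159]
tool_rot: [3.141, 0.017, 0.0]
contact_force: [-0.5, 0.4, -0.2]
opening: 0.0852
grip_force: 0.0
{'px': [323.7, 154.5], 'area': 1457, 'mean': [0.525, -0.219], 'rect': (520, -219, 110, 30), 'yaw_long': 0.9}
```

View pics/w6.png

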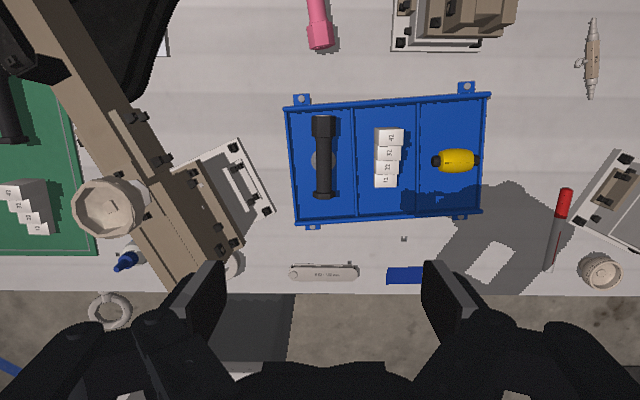

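The wrist view shows the torch flat in the left bay at (324,155), the block in the middle bay at (388,157) and the plug in the right bay at (456,160). The arm is clear of everything, so I'm handing in.

```bash
python3 -c "
from station import ctrl
print(ctrl.finish_job())"
```

```text
the job is handed in; nothing more can be done
None
```

The kit is complete and handed in at about 27 s of the 64 s allowed: the torch is in the left bay, the step block untouched in the middle and the plug in the right bay; the last pictures put torch and plug within about 2 mm of their bay centres, but the hand-in gave no verdict.

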